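# Put the wood lathe in gear

## Task

Clear every offcut off the lathe into the scrap tray. Then put the lathe in gear: slide the gear knob fully home towards its stop and rock the spindle by its rod handle until the teeth drop fully into mesh. Finally lay the guard squarely across the two wooden uprights, centred over the teeth, and leave the knob home, the teeth in mesh and the rod handle standing upright; do not disturb the cup, the bottle, the toy cart or the dark block.

Things in the scene. Friction and masses are not known exactly. Their poses are not given: they have to be found in the camera images.
- lathe: Small wood lathe, fixed. Origin on the bench top straight below the spindle axis (130 mm up). y runs along the spindle towards the headstock, x away from the robot, z up. Grey bed: top at z = 50 mm, x -145 to +120, y -210 to +200 mm. Toothed parts (80 mm dia) between two wooden uprights at y = 5 and 175 mm. A dark stop lug 30 x 20 x 25 mm on the bed at x = -115, y = 60 to 80 mm.
- spindle (a joint): Angle about the lathe's y axis, rad; 0 = rod handle vertical, positive = its top leans to the lathe's +x; range -1.1 to 1.1, starts within 0.2 of 0. Stays where left (turning takes about 0.3 N m, 0.4 in mesh). 8 face teeth (pitch 0.785 rad), play in mesh about +-0.1 rad.
- handle_grip (a point): Point on the rod handle 110 mm from the spindle axis, at lathe y = -35 mm. The rod is a 12 mm steel round, radial in the faceplate (90 mm dia, lathe y -45 to -25 mm), ending 125 mm from the axis (255 mm above the bench when upright).
- gear_knob (a joint): Travel of the gear knob, m: 0 = out of gear (starts at 0 to 0.001), 0.032 = fully home, beside the stop lug (home above 0.0285). It grows as the knob moves to the lathe's -y. Friction of about 7 N holds it where left; pushing it home while the teeth stand tip to tip takes up to about 12 N.
- knob_grip (a point): Centre of the black gear knob: round, 28 mm dia, 30 mm tall, centre 150 mm above the bench, on a 12 mm stem and a 30 x 20 x 25 mm carriage at lathe x = -115, y = 124 mm when out of gear. Through a spring it pushes a toothed sliding dog along the spindle axis; the dog meets the spindle's teeth after about 22 mm of travel.
- dog_slide (a joint): Give of the spring between knob and dog, m: 0 = dog fully forward, about -0.010 = knob home but teeth tip to tip. Then the spring (2 to 4 N) drives the dog in when the spindle is turned to where gaps meet teeth, at most 0.4 rad one way or the other; in mesh = above -0.003 with the knob home. The dog's own angle is not known; it stays put until meshed, then turns with the spindle.
- guard_seat (a point): Where the middle of the guard's underside belongs: lathe x = 0, y = 90 mm, z = 175 mm, midway between the tops of the two wooden uprights (each 100 mm in x, 30 mm in y, tops at z = 175 mm, centred at lathe y = 5 and 175 mm).
- guard: Loose guard: aluminium plate 100 (x) x 180 (y) x 6 mm with a wooden bar handle 16 (x) x 70 (y) mm on top, from 6 to 46 mm above the underside. Origin in the middle of the underside. Starts flat on the bench on one side. Laid with its y axis along the lathe's y axis, either way round.
- tray: Scrap tray, fixed, open topped, brown wood, 240 (x) x 160 (y) x 45 mm high, walls and floor 5 mm. Origin in the middle of the underside.
- batten: Offcut (may be absent): square batten 24 x 24 x 120 mm, standing upright between the gear knob's carriage and the stop lug, where it blocks the knob. Origin in the middle of its 24 x 24 foot, z along its length.
- tenon: Offcut (may be absent): block 28 (x) x 40 (y) x 30 mm (z) with a tongue 14 (x) x 16 (y) x 30 mm on its +y end, on the bed. Origin in the middle of the block's underside (tongue excluded).
- slab: Offcut (may be absent): block 34 (x) x 55 (y) x 24 mm (z), on the bed. Origin in the middle of its underside.
- stub: Offcut (may be absent): block 26 (x) x 42 (y) x 38 mm (z), on the bed. Origin in the middle of its underside.
- strip: Offcut (may be absent): block 55 (x) x 24 (y) x 28 mm (z), on the front of the bed. Origin in the middle of its underside.
- glue: Bystander: bottle 56 mm dia, 100 mm tall, leave alone.
- screw_cup: Bystander: cup 70 mm dia, 60 mm tall, leave alone.
- cart: Bystander: wooden toy cart 90 mm tall, leave alone.
- book_block: Bystander: dark wood block 70 x 110 x 22 mm, leave alone.
Things that resemble listed ones, but are neither listed nor needed, are in the scene too. What is shaped like the stub but red is not meant.

How it is judged:
On the way, in this order (a step that is already met when the one before it is completed fails the run):
1. every offcut lies in the scrap tray (x of batten in the frame of tray between -0.12 and 0.12 m and y of batten in the frame of tray between -0.08 and 0.08 m and z of each of batten, tenon, slab, stub, strip in the frame of tray below 0.07 m and linear speed of each of batten, tenon, slab, stub, strip below 0.03 m/s and x of tenon in the frame of tray between -0.12 and 0.12 m and y of tenon in the frame of tray between -0.08 and 0.08 m and x of slab in the frame of tray between -0.12 and 0.12 m and y of slab in the frame of tray between -0.08 and 0.08 m and x of stub in the frame of tray between -0.12 and 0.12 m and y of stub in the frame of tray between -0.08 and 0.08 m and x of strip in the frame of tray between -0.12 and 0.12 m and y of strip in the frame of tray between -0.08 and 0.08 m), for 0.2 s.
2. the gear knob is home and the dog's teeth have dropped into mesh (value of joint gear_knob above 0.0285 m and value of joint dog_slide above -0.003 m), for 0.2 s.
3. the guard lies across the two uprights, the teeth still in mesh (all of step 2 and x of guard in the frame of guard_seat between -0.02 and 0.02 m and y of guard in the frame of guard_seat between -0.015 and 0.015 m and z of guard in the frame of guard_seat between -0.006 and 0.006 m and angle between the y axis of guard and the y axis of lathe, either way round below 0.15 rad and angle between guard's own z axis and vertical below 0.08 rad and linear speed of guard below 0.02 m/s), for 0.2 s.
At the end, for the whole second after the job is handed in: Every offcut present lies in the scrap tray; gear knob beyond 28.5 mm and dog less than 3 mm back from it (in mesh); guard flat on the uprights within 20 mm (across) and 15 mm (along the spindle) of its seat and 0.15 rad of square; rod handle within 0.15 rad of vertical; all at rest (all of step 1 and all of step 3 and value of joint spindle between -0.15 and 0.15 rad and velocity of joint spindle between -0.05 and 0.05 rad/s); the robot touches nothing.
It fails at once if a bystander is moved more than 3 cm (distance of any of glue, screw_cup, cart, book_block from where it was at the start of the episode above 0.03 m).
Of batten, tenon, slab, stub, strip only 3 to 5 are there at a start; the rules pass over those that are not, and their reading is None.
At some moment in a run one of tenon, slab, stub may be knocked a few centimetres aside while the robot is not near it.
It also fails if it takes over 210 s, if anything falls off the work surface, if the arm or the gripper's body presses on something with over 40 N, if the wrist force passes 120 N, or if a joint passes its speed limit or range.

## Robot

A 7-joint arm with a two-finger parallel gripper is mounted at the origin on the work surface. World frame = base frame: x ahead of the robot, y to its left, z up, the work surface at z = 0. Lengths are in m, angles in rad, forces in N, time in s.
With the tool pointing down it reaches from about 0.425 to 0.875 m from the base axis. Payload 4.7 kg.
Tool frame: the origin (TCP) lies between the finger pads; the fingertips stand 14 mm ahead of it and the grasp point (between the pads) lies 5 mm behind it; z points along the fingers, y is the line along which they close (so a half turn about z gives the same grasp; the last joint's range is limited). The gripper opens to 87 mm and grips with 3 to 60 N. Pads are 19 mm wide; open, the fingers measure 117 mm over their backs; the gripper's body (75 mm by 190 mm) begins 51 mm behind the grasp point.
Start: joints at [1.161, 0.321, -0.07, 1.45, 0.023, 1.371, -0.057], TCP at [0.267, -0.593, 0.203] pointing down, gripper open.
Joint ranges: [-2.86, 2.86], [-0.3, 2.09], [-1.38, 1.24], [0.06, 2.45], [-1.56, 4.7], [0.09, 2.05], [-2.69, 2.69]. Speed limits (rad/s): [2.57, 2.57, 3.14, 3.14, 3.14, 3.14, 3.14].

## Interface

Orientations are given as a rotation vector (axis times angle).
In Python, from bench import ctrl gives the robot as it stands.
- The arm moves only by the shell command python3 -m inch 'ROWS' [OPENING] [FORCE]. ROWS is JSON, a list of rows, each a list of 6 numbers: the shift along the world's x, y, z in mm, then the turn, a rotation vector about the world's x, y, z in degrees. In form: [[tx, ty, tz, rx, ry, rz], ...]. A call has 1 to 20 rows; each row is the pose to reach, as a shift and turn from the pose commanded when the call began; what a row does not reach only later rows make up. A row lasts 1/8 s, in which the tool goes at most 62.5 mm and 10.7 degrees, less where a joint would pass 70% of its speed; a pose out of reach is approached as far as the arm can. A call with a gripper value outside its range is refused whole. OPENING is the finger opening in mm, from 0 to 87, set as the call begins (- or left out, the last holds). The fingers move at their own pace and stop on an object; FORCE is the grip in N (left out, the last holds). Time passes only in rows, so rows that repeat a pose let the fingers close. It gives the time, the measured TCP pose, the force, the opening and the grip force at its end, in the units of the state.
- ctrl.get_state(): the state, without advancing time (a new reading comes with each control period).
- ctrl.get_image(name): name is "side" or "top" or "wrist"; returns (picture, depth): 480x640x3 uint8, red, green, blue; 480x640 float32, m along the optical axis (not along the pixel's ray), 0 where there is no reading.
- ctrl.camera_params(name): a dict with "mtx" (3x3 intrinsics, pixels), "T" (4x4, takes a point from camera to world coordinates). Camera axes: x right, y down, z forward; pixel columns grow to the right and rows downward; lengths in m; the calibration is good to about 2 mm. A picture is of the moment at which its call begins: read the wrist's pose just before it. camera_params takes no time and is no camera call; for the wrist camera it gives the pose at the moment of the call.
- ctrl.close_job(): hands the job in; it is judged then, once.
The state is a dict: "time": time; "joint_positions": joint angles; "qd": joint speeds; "joint_torque": joint torques, N m; "position": TCP position; "tool_rot": TCP orientation; "ft_force": force on the tool from outside, world axes, zero at the start; "torque": the same for the moment, N m; "grip_width": opening from 0.0 (shut) to 1.0 (fully open); "grip_force": force on a finger pad.
Only numpy, scipy, OpenCV 4.12 (cv2) and the standard library are available. Lean on these libraries where they do the work, as an engineer would, in place of code of your own. Each camera call takes 0.05 s, during which the arm holds its last target. There are 200 camera calls.

## Working session

There is one attempt and no reset: what is moved stays moved. The work goes in short steps, Python scripts to look and compute and a shell command to move; the robot and the scene stay as the last step left them, time stands still between calls to the robot, and variables do not carry over. Pictures are saved under pics/ and viewed, at most 14 in all, crops included, and the job is handed in when it is done.

```bash
ls; mkdir -p pics; cat > h.py <<'E'
import numpy as np,cv2
from bench import ctrl
def grab(n):
    P=ctrl.camera_params(n); im,d=ctrl.get_image(n); return im,d,np.array(P["mtx"]),np.array(P["T"])
def cloud(d,K,T):
    v,u=np.mgrid[:d.shape[0],:d.shape[1]]
    p=np.stack([(u-K[0,2])*d/K[0,0],(v-K[1,2])*d/K[1,1],d],-1)
    w=p@T[:3,:3].T+T[:3,3]; w[d<=0]=np.nan; return w
def save(im,f): cv2.imwrite('pics/'+f,im[...,::-1])
E
python3 - <<'E'
from h import *
for n in("top","side"):
    im,d,K,T=grab(n); save(im,n+'0.png'); np.savez(n+'0.npz',im=im,d=d,K=K,T=T); print(n,K.round(1).tolist(),T.round(3).tolist())
s=ctrl.get_state(); print(s)
E
```

```text
pics
top [[473.9, 0.0, 322.4], [0.0, 473.9, 241.0], [0.0, 0.0, 1.0]] [[0.003, -0.997, 0.082, 0.498], [-1.0, -0.003, 0.004, -0.006], [-0.004, -0.082, -0.997, 1.348], [0.0, 0.0, 0.0, 1.0]]
side [[524.9, 0.0, 310.2], [0.0, 524.9, 235.4], [0.0, 0.0, 1.0]] [[-0.799, -0.456, 0.392, 0.135], [-0.601, 0.597, -0.532, 0.665], [0.008, -0.66, -0.751, 1.07], [0.0, 0.0, 0.0, 1.0]]
{'time': 0.1, 'joint_positions': array([ 1.16108335,  0.32173102, -0.07008343,  1.45154218,  0.02259939,
        1.37080317, -0.05690775]), 'qd': array([ 0.00095346, -0.00246406,  0.00080173, -0.00215242, -0.00051414,
       -0.00022297,  0.0009411 ]), 'joint_torque': array([-2.48338465e-04, -4.92572558e+01, -4.05771118e-01, -3.13395560e+01,
       -6.40024315e-02,  3.95797240e-02,  6.44672923e-05]), 'position': array([ 0.26704293, -0.59203499,  0.20188793]), 'tool_rot': array([-3.06971407e+00, -6.60436839e-01,  7.02330692e-04]), 'ft_force': array([-0.70829664, -0.40952131,  0.42793995]), 'torque': array([ 0.03949148,  0.04404843, -0.02697153]), 'grip_force': 0.0, 'grip_width': 0.9992729709923017}
```

View pics/top0.png

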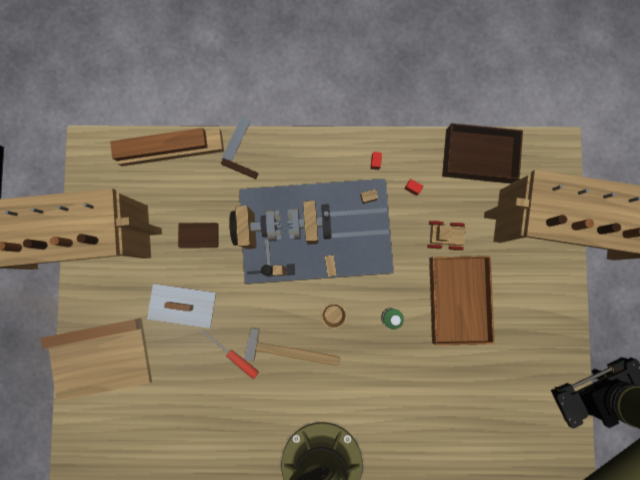

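View pics/side0.png

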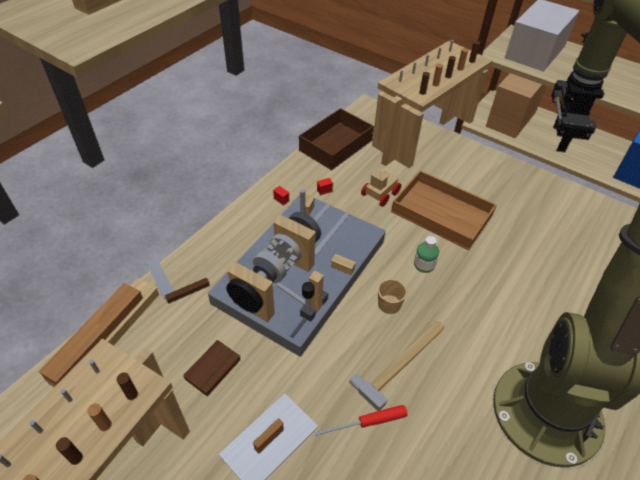

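The top view shows the lathe bed at (240–392, 180–283), the tray at (461,300) and the guard at (181,306). The offcuts are the batten at (278,270), one block at (330,265) and one at (370,197). The side view agrees. The red blocks and the dark tray are decoys. Next I'll measure them.

```bash
cat > m.py <<'E'
from h import *
Z=np.load('top0.npz'); im,d=Z['im'],Z['d']; w=cloud(d,Z['K'],Z['T'])
def rect(m,name,one=True):
    m=m.astype(np.uint8)
    n,l,s,c=cv2.connectedComponentsWithStats(m)
    for i in range(1,n):
        if s[i,4]<40: continue
        P=w[l==i]; r=cv2.minAreaRect((P[:,:2]*1000).astype(np.float32))
        print(name,'px',c[i].round(),'n',s[i,4],'ctr',np.round(r[0],1),'size',np.round(r[1],1),'ang',round(r[2],1),'z',np.nanmedian(P[:,2]).round(4),np.nanmax(P[:,2]).round(4))
v,u=np.mgrid[:480,:640]
def box(a,b,c,e): return (u>=a)&(u<=c)&(v>=b)&(v<=e)
z=w[...,2]
B=box(225,170,400,295)
rect(B&(z>.035)&(z<.065),'bed')
rect(B&(z>.068)&(z<.1),'low')
rect(B&(z>.1)&(z<.162),'mid')
rect(B&(z>.168)&(z<.185),'upr')
rect(B&(z>.19),'rod')
rect(box(420,245,505,355)&(z>.03)&(z<.06),'tray')
rect(box(420,245,505,355)&(z>.0)&(z<.02),'trayfloor')
rect(box(140,275,222,335)&(z>.003)&(z<.012),'guard')
rect(box(140,275,222,335)&(z>.03),'gbar')
rect(box(320,300,350,330)&(z>.03),'cup')
rect(box(380,305,407,332)&(z>.03),'glue')
rect(box(425,215,470,255)&(z>.02),'cart')
rect(box(170,215,225,250)&(z>.015),'book')
E
python3 m.py; python3 - <<'E'
from h import *
im=cv2.imread('pics/top0.png'); cv2.imwrite('pics/c1.png',cv2.resize(im[170:295,225:400],None,fx=4.5,fy=4.5,interpolation=3))
E
```

```text
bed px [322. 231.] n 10944 ctr [634.8  19.1] size [265.6 410.1] ang 4.3 z 0.0488 0.0649
low px [369. 196.] n 167 ctr [ 725.8 -126.1] size [26.2 42.8] ang 14.6 z 0.0862 0.0946
low px [330. 266.] n 183 ctr [537.1 -21.8] size [54.5 23.8] ang 9.4 z 0.0765 0.0847
low px [289. 270.] n 91 ctr [526.9  88.1] size [29.6 24.7] ang 0.9 z 0.074 0.0986
mid px [265. 232.] n 717 ctr [600.3 155.2] size [ 95.9 167.4] ang 78.9 z 0.1419 0.162
mid px [295. 225.] n 240 ctr [642.9  66.1] size [78.6 40.1] ang 5.3 z 0.145 0.162
mid px [319. 222.] n 55 ctr [648.    7.7] size [22.8 14.9] ang 8.3 z 0.138 0.1555
mid px [327. 236.] n 48 ctr [611.6 -11.7] size [14.2 17.8] ang 8.6 z 0.1516 0.1605
mid px [235. 241.] n 41 ctr [596.7 221.7] size [18.1 15.2] ang 7.4 z 0.154 0.1617
upr px [310. 221.] n 468 ctr [646.4  30.2] size [100.   29.9] ang 4.2 z 0.1735 0.1805
upr px [240. 226.] n 588 ctr [633.1 208.6] size [100.4  48.8] ang 4.2 z 0.1733 0.1816
upr px [326. 222.] n 82 ctr [648.8  -9.7] size [50.2 19.8] ang 6.5 z 0.1716 0.1822
upr px [270. 224.] n 42 ctr [636.3 130.2] size [29.  18.8] ang 10.9 z 0.1695 0.173
upr px
[... 983 characters left out ...]
52
trayfloor px [432. 352.] n 68 ctr [ 303.7 -302.7] size [25.2 52.6] ang 0.2 z 0.0016 0.0058
guard px [181. 306.] n 1597 ctr [424.1 396.7] size [186.3 104.2] ang 80.8 z 0.0058 0.0119
gbar px [178. 307.] n 166 ctr [424.8 396. ] size [69.  16.2] ang 82.0 z 0.0442 0.051
cup px [334. 317.] n 210 ctr [402.5 -31. ] size [66.6 66.6] ang 44.6 z 0.0557 0.0667
glue px [392. 319.] n 369 ctr [ 395.1 -190.1] size [53.1 55.5] ang 40.2 z 0.0703 0.1043
cart px [446. 234.] n 792 ctr [ 624.4 -345.4] size [97.1 74.7] ang 86.0 z 0.049 0.0963
cart px [457. 248.] n 42 ctr [ 588.6 -374.7] size [38.7  7.2] ang 86.0 z 0.0361 0.0428
book px [197. 235.] n 957 ctr [624.6 352.4] size [ 69.  111.4] ang 0.1 z 0.0205 0.03
```

View pics/c1.png

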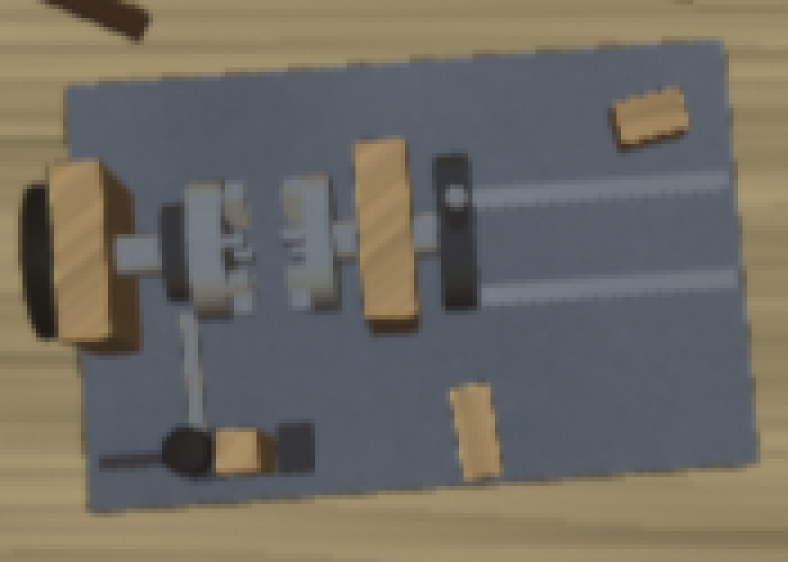

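The crop shows three offcuts. The stub is at (650,117) with its top at z=88 mm, which fits 26x42x38. The strip is at (475,430) with its top at 77 mm, and the batten is at (238,450). The bed measures 265x410 mm, as given. Its yaw is 4.2° and the lathe origin is at (646.9, 25.1) mm. I'm moving above the batten.

```bash
python3 -m inch '[[0,0,150,0,0,0],[0,0,150,0,0,0],[0,0,150,0,0,0],[256,703,148,0,0,70],[256,703,148,0,0,70],[256,703,148,0,0,70],[256,703,148,0,0,70],[256,703,148,0,0,70],[256,703,148,0,0,70],[256,703,148,0,0,70],[256,703,148,0,0,70],[256,703,148,0,0,70],[256,703,148,0,0,70],[256,703,148,0,0,70],[256,703,148,0,0,70],[256,703,148,0,0,70],[256,703,148,0,0,70],[256,703,148,0,0,70]]' 60 20
python3 - <<'E'
from h import *
im,d,K,T=grab('wrist'); save(im,'w1.png'); np.savez('w1.npz',im=im,d=d,K=K,T=T); print(T.round(3).tolist()); print(ctrl.get_state()['joint_positions'].round(2))
E
```

```text
time: 2.35
position: [0.5233, 0.1086, 0.3507]
tool_rot: [2.14, 2.299, -0.001]
ft_force: [0.6, -0.3, 1.2]
grip_width: 0.688
grip_force: 0.0
[[0.997, 0.069, 0.019, 0.518], [0.072, -0.956, -0.285, 0.188], [-0.001, 0.286, -0.958, 0.533], [0.0, 0.0, 0.0, 1.0]]
[ 0.53  0.1  -0.84  1.46  0.07  1.62 -0.24]
```

View pics/w1.png

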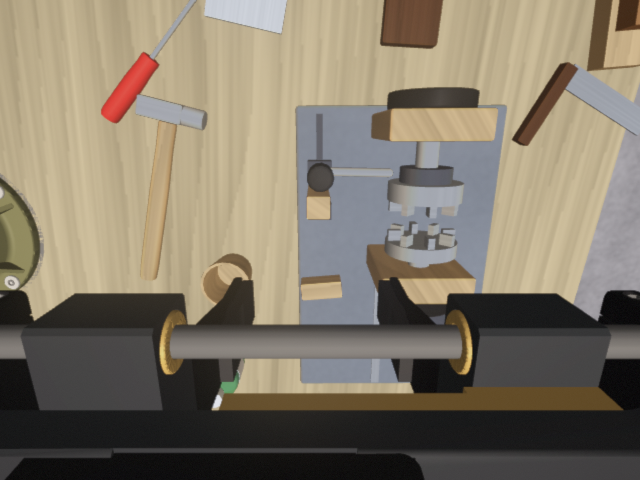

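The wrist view shows the batten top at (318,207), the knob at (320,177) and the strip at (321,288).

```bash
cat > mw.py <<'E'
import sys; from h import *
def rects(f,box,z0,z1,wood=False,mn=60):
    Z=np.load(f); w=cloud(Z['d'],Z['K'],Z['T']); im=Z['im'].astype(int); v,u=np.mgrid[:480,:640]; a,b,c,e=box
    m=(u>=a)&(u<=c)&(v>=b)&(v<=e)&(w[...,2]>z0)&(w[...,2]<z1)
    if wood: m&=(im[...,0]-im[...,2]>35)
    n,l,s,ct=cv2.connectedComponentsWithStats(m.astype(np.uint8))
    for i in range(1,n):
        if s[i,4]<mn: continue
        P=w[l==i]; r=cv2.minAreaRect((P[:,:2]*1000).astype(np.float32)); o=np.array([646.9,25.1]); t=np.radians(4.25)
        L=np.array([[np.cos(t),np.sin(t)],[-np.sin(t),np.cos(t)]])@(np.array(r[0])-o)
        print('px',ct[i].round(),'n',s[i,4],'ctr',np.round(r[0],1),'lathe',L.round(1),'size',np.round(r[1],1),'ang',round(r[2],1),'z',np.median(P[:,2]).round(4))
E
python3 - <<'E'
from mw import *
rects('w1.npz',(295,180,345,225),.164,.176,True)
rects('w1.npz',(295,150,345,200),.158,.172)
rects('w1.npz',(295,265,345,305),.072,.084,True)
rects('w1.npz',(360,90,500,150),.168,.18,True)
rects('w1.npz',(360,250,480,300),.168,.18,True)
E
```

```text
px [318. 207.] n 539 ctr [525.6 112.2] lathe [-114.5   95.8] size [22.4 24.1] ang 3.8 z 0.1702
px [320. 178.] n 594 ctr [525.5 141.3] lathe [-112.5  124.9] size [26.3 27. ] ang 4.1 z 0.165
px [318. 197.] n 150 ctr [525.3 122. ] lathe [-114.1  105.7] size [23.3  4.7] ang 3.9 z 0.1695
px [321. 290.] n 693 ctr [539.9 -20.8] lathe [-110.1  -37.8] size [54.3 24.7] ang 8.9 z 0.078
px [442. 124.] n 3522 ctr [635.7 200.2] lathe [  1.9 175.5] size [99.5 29.7] ang 4.1 z 0.1751
px [436. 287.] n 1509 ctr [657.2  34.3] lathe [10.9  8.4] size [82.4 26.3] ang 4.5 z 0.1749
```

```bash
python3 -m inch '[[2,3,-60,0,0,0],[2,3,-120,0,0,0],[2,3,-170,0,0,0],[2,3,-206,0,0,0],[2,3,-206,0,0,0],[2,3,-206,0,0,0]]' 60 25; python3 -m inch '[[0,0,0,0,0,0],[0,0,0,0,0,0],[0,0,0,0,0,0],[0,0,0,0,0,0],[0,0,0,0,0,0],[0,0,0,0,0,0]]' 10 25
```

```text
time: 3.15
position: [0.5264, 0.1131, 0.1466]
tool_rot: [2.137, 2.3, 0.003]
ft_force: [0.2, 0.8, 0.4]
grip_width: 0.693
grip_force: 0.0
time: 3.9
position: [0.5254, 0.1135, 0.145]
tool_rot: [2.137, 2.303, 0.0]
ft_force: [-0.4, 0.3, 1.1]
grip_width: 0.27
grip_force: 25.0
```

```bash
python3 -m inch '[[0,0,30,0,0,0],[0,0,80,0,0,0],[0,0,140,0,0,0],[0,0,175,0,0,0],[-10,-50,175,0,0,0],[-25,-110,175,0,0,0],[-25,-170,175,0,0,0],[-25,-230,175,0,0,0],[-25,-290,175,0,0,0],[-25,-350,175,0,0,0],[-25,-410,175,0,0,0],[-25,-460,175,0,0,0],[-25,-500,175,0,0,0],[-25,-500,175,0,0,0],[-25,-500,175,0,0,0]]'; python3 -m inch '[[0,0,-60,0,0,0],[0,0,-120,0,0,0],[0,0,-170,0,0,0],[0,0,-195,0,0,0],[0,0,-205,0,0,0],[0,0,-215,0,0,0],[0,0,-217,0,0,0],[0,0,-217,0,0,0]]'
```

```text
time: 5.78
position: [0.5006, -0.3855, 0.3194]
tool_rot: [-2.135, -2.303, -0.002]
ft_force: [0.6, 0.3, -0.0]
grip_width: 0.267
grip_force: 25.0
time: 6.78
position: [0.5008, -0.3868, 0.1038]
tool_rot: [2.136, 2.302, 0.0]
ft_force: [0.8, 0.4, -0.5]
grip_width: 0.272
grip_force: 25.0
```

```bash
python3 -m inch '[[0,0,-4,0,0,0],[0,0,-4,0,0,0]]'; python3 -m inch '[[0,0,0,0,0,0],[0,0,0,0,0,0],[0,0,0,0,0,0],[0,0,60,0,0,0],[0,0,120,0,0,0],[0,0,180,0,0,0],[0,0,220,0,0,0],[0,0,220,0,0,0]]' 60; python3 -c "
from h import *
print(ctrl.get_state()['joint_positions'].round(2))
im,d,K,T=grab('wrist'); save(im,'w2.png'); np.savez('w2.npz',im=im,d=d,K=K,T=T)
from mw import *
rects('w2.npz',(0,0,640,480),.11,.14,True,200)"
```

```text
time: 7.02
position: [0.501, -0.387, 0.1]
tool_rot: [2.135, 2.301, 0.0]
ft_force: [0.8, -0.1, 3.2]
grip_width: 0.27
grip_force: 25.0
time: 8.02
position: [0.5018, -0.3871, 0.3231]
tool_rot: [2.132, 2.298, 0.001]
ft_force: [-0.1, -0.5, -0.3]
grip_width: 0.692
grip_force: 0.0
[ 0.97  0.29 -0.47  1.28  0.13  1.59  0.6 ]
px [314. 206.] n 542 ctr [ 501.4 -388. ] lathe [-175.7 -401.2] size [23.5 23.7] ang 4.0 z 0.1251
px [470. 285.] n 277 ctr [ 684.1 -465.6] lathe [   0.8 -492.1] size [26.4 13.7] ang 37.7 z 0.1236
px [426. 298.] n 391 ctr [ 639.5 -484.1] lathe [ -45.1 -507.2] size [ 1.8 52.2] ang 81.5 z 0.1246
```

```bash
python3 -m inch '[[4,40,0,0,0,10],[10,100,0,0,0,20],[18,160,0,0,0,30],[25,220,0,0,0,40],[32,280,0,0,0,50],[38,340,0,0,0,60],[38,366,0,0,0,70],[38,366,0,0,0,80],[38,366,0,0,0,90],[38,366,-40,0,0,95],[38,366,-100,0,0,95],[38,366,-160,0,0,95],[38,366,-200,0,0,95],[38,366,-200,0,0,95],[38,366,-200,0,0,95]]' 60; python3 -m inch '[[0,0,-30,0,0,0],[0,0,-56,0,0,0],[0,0,-56,0,0,0],[0,0,-56,0,0,0]]'; python3 -c "
from h import *
print(ctrl.get_state()['joint_positions'].round(2))"
```

```text
time: 9.95
position: [0.5388, -0.0204, 0.1198]
tool_rot: [-0.254, 3.13, 0.0]
ft_force: [0.2, 0.3, 0.6]
grip_width: 0.691
grip_force: 0.0
time: 10.45
position: [0.5399, -0.0205, 0.065]
tool_rot: [-0.254, 3.128, -0.001]
ft_force: [-0.4, -0.2, 0.6]
grip_width: 0.687
grip_force: 0.0
[ 0.7   0.29 -0.81  1.87  0.24  1.08  1.53]
```

```bash
python3 -m inch '[[0,0,0,0,0,0],[0,0,0,0,0,0],[0,0,0,0,0,0],[0,0,0,0,0,0],[0,0,0,0,0,0],[0,0,40,0,0,0],[0,0,100,0,0,0],[0,0,150,0,0,0],[0,0,200,0,0,0],[-30,-50,200,0,0,-5],[-60,-100,200,0,0,-10],[-90,-150,200,0,0,-10],[-110,-200,200,0,0,-10],[-125,-250,200,0,0,-10],[-125,-310,200,0,0,-10],[-125,-366,200,0,0,-10],[-125,-366,200,0,0,-10],[-125,-366,200,0,0,-10]]' 10 25; python3 -m inch '[[0,0,-60,0,0,0],[0,0,-120,0,0,0],[0,0,-180,0,0,0],[0,0,-215,0,0,0],[0,0,-228,0,0,0],[0,0,-230,0,0,0],[0,0,-230,0,0,0]]'
```

```text
time: 12.7
position: [0.4136, -0.3857, 0.2625]
tool_rot: [-0.019, -3.142, -0.003]
ft_force: [1.0, 0.7, -0.1]
grip_width: 0.117
grip_force: 0.0
time: 13.58
position: [0.4146, -0.3872, 0.0348]
tool_rot: [0.019, 3.139, -0.003]
ft_force: [0.3, 0.3, 0.3]
grip_width: 0.116
grip_force: 0.0
```

The gripper is shut to 10 mm and empty, so the strip was missed or slipped. I'll look.

```bash
python3 -m inch '[[0,0,60,0,0,0],[0,0,120,0,0,0],[0,0,180,0,0,0],[0,0,230,0,0,0],[-40,-60,230,0,0,0],[-40,-60,230,0,0,0]]' 60; python3 - <<'E'
from h import *
im,d,K,T=grab('top'); np.savez('top0.npz',im=im,d=d,K=K,T=T)
cv2.imwrite('pics/t2.png',cv2.resize(im[160:360,225:505,::-1],None,fx=2.8,fy=2.8,interpolation=3))
im,d,K,T=grab('side'); np.savez('side1.npz',im=im,d=d,K=K,T=T)
cv2.imwrite('pics/s2.png',cv2.resize(im[150:360,200:520,::-1],None,fx=2.4,fy=2.4,interpolation=3))
E
python3 m.py | grep low
```

```text
time: 14.32
position: [0.3697, -0.4514, 0.2652]
tool_rot: [0.031, 3.141, -0.008]
ft_force: [-0.7, -0.1, -0.6]
grip_width: 0.663
grip_force: 0.0
low px [369. 196.] n 168 ctr [ 725.6 -126.5] size [26.6 42.5] ang 14.1 z 0.0863 0.0923
low px [330. 266.] n 182 ctr [537.2 -21.8] size [54.6 23.9] ang 9.6 z 0.0765 0.0824
low px [290. 270.] n 80 ctr [526.5  86.5] size [29.7 19.4] ang 5.9 z 0.0744 0.0808
```

View pics/t2.png

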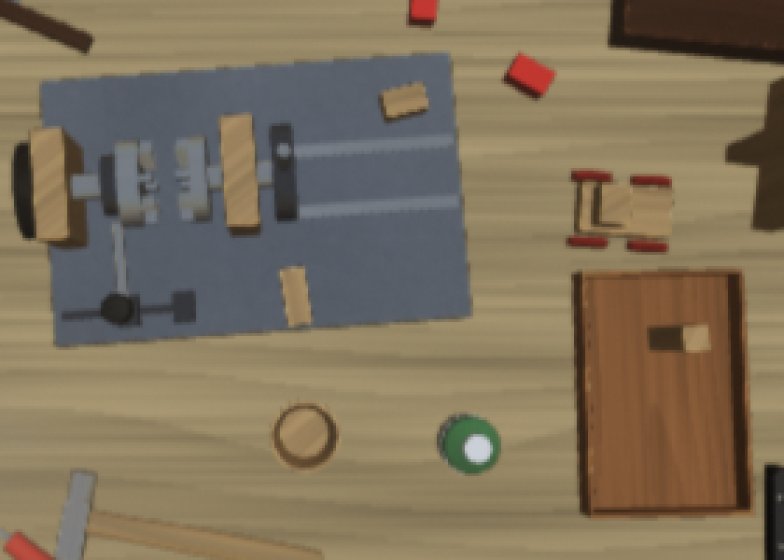

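The strip hasn't moved, so I lifted before the fingers had closed. I'll retry from a smaller opening with a longer hold.

```bash
python3 -m inch '[[20,60,0,0,0,0],[40,120,0,0,0,0],[64,180,0,0,0,0],[88,240,0,0,0,0],[112,300,0,0,0,5],[136,360,0,0,0,10],[160,410,0,0,0,10],[170,430,0,0,0,10],[170,430,-60,0,0,10],[170,430,-120,0,0,10],[170,430,-160,0,0,10],[170,430,-198,0,0,10],[170,430,-198,0,0,10],[170,430,-198,0,0,10]]' 45; python3 -m inch '[[0,0,-1,0,0,0],[0,0,-1,0,0,0],[0,0,-1,0,0,0],[0,0,-1,0,0,0],[0,0,-1,0,0,0],[0,0,-1,0,0,0],[0,0,-1,0,0,0],[0,0,-1,0,0,0]]' 10 25
```

```text
time: 16.18
position: [0.5444, -0.0154, 0.0667]
tool_rot: [-0.256, 3.129, 0.0]
ft_force: [0.2, -0.2, 1.1]
grip_width: 0.517
grip_force: 0.0
time: 17.18
position: [0.5433, -0.0165, 0.0639]
tool_rot: [-0.254, 3.131, 0.0]
ft_force: [-0.1, 0.6, 1.2]
grip_width: 0.117
grip_force: 0.0
```

```bash
python3 - <<'E'
from h import *
im,d,K,T=grab('wrist'); im2,*_=grab('side')
np.savez('w3.npz',im=im,d=d,K=K,T=T)
s=cv2.resize(im2[180:340,230:430],(600,480),interpolation=3)
save(np.hstack([cv2.resize(im,(400,300)),cv2.resize(s,(375,300))]),'x3.png'); print(T.round(3).tolist())
E
```

```text
[[-0.161, 0.946, 0.28, 0.466], [0.987, 0.154, 0.047, -0.029], [0.001, 0.284, -0.959, 0.246], [0.0, 0.0, 0.0, 1.0]]
```

View pics/x3.png

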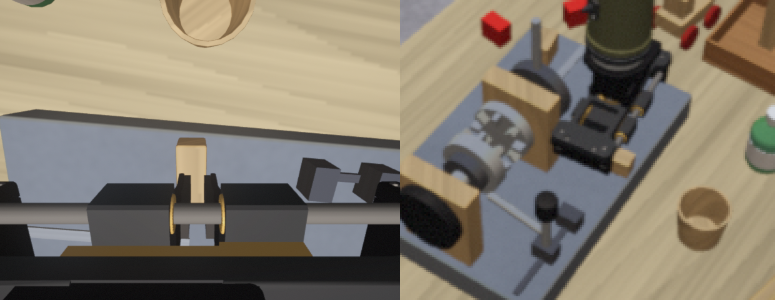

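The fingers look straddled around the strip at (195,180), but the opening reads 10 mm. I'll check this with depth.

```bash
python3 - <<'E'
from h import *
Z=np.load('w3.npz'); w=cloud(Z['d'],Z['K'],Z['T'])*1000; print(Z['K'].round(0).tolist())
for v in range(210,400,12):
    print(v,[ (u,*w[v,u].round(0).astype(int)) if np.isfinite(w[v,u,0]) else (u,0) for u in range(260,380,14)])
cv2.imwrite('pics/w3c.png',cv2.resize(Z['im'][200:400,210:430,::-1],None,fx=3,fy=3,interpolation=3))
E
```

```text
[[366.0, 0.0, 315.0], [0.0, 366.0, 239.0], [0.0, 0.0, 1.0]]
210 [(260, np.int64(512), np.int64(-51), np.int64(51)), (274, np.int64(511), np.int64(-44), np.int64(49)), (288, np.int64(510), np.int64(-36), np.int64(49)), (302, np.int64(509), np.int64(-29), np.int64(47)), (316, np.int64(508), np.int64(-21), np.int64(46)), (330, np.int64(507), np.int64(-13), np.int64(45)), (344, np.int64(507), np.int64(-5), np.int64(42)), (358, np.int64(506), np.int64(3), np.int64(38)), (372, np.int64(505), np.int64(12), np.int64(35))]
222 [(260, np.int64(519), np.int64(-51), np.int64(50)), (274, np.int64(518), np.int64(-43), np.int64(50)), (288, np.int64(515), np.int64(-35), np.int64(57)), (302, np.int64(513), np.int64(-28), np.int64(59)), (316, np.int64(512), np.int64(-21), np.int64(58)), (330, np.int64(513), np.int64(-13), np.int64(50)), (344, np.int64(512), np.int64(-5), np.int64(49)), (358, np.int64(510), np.int64(2), np.int64(51)), (372, np.int64(509), np.int64(10), np.int64(49))]
234 [(260, np.int64(526), np.int64(-50), np.int64(50)), (274, np.int64(525), np.int64(-42), np.int64(50)), (288, np.int6
[... 5706 characters left out ...]
, np.int64(-4), np.int64(50)), (330, np.int64(550), np.int64(-9), np.int64(133)), (344, np.int64(544), np.int64(-6), np.int64(140)), (358, np.int64(519), np.int64(-10), np.int64(174)), (372, np.int64(516), np.int64(-8), np.int64(177))]
390 [(260, np.int64(522), np.int64(-32), np.int64(178)), (274, np.int64(525), np.int64(-29), np.int64(174)), (288, np.int64(555), np.int64(-24), np.int64(137)), (302, np.int64(623), np.int64(-11), np.int64(52)), (316, np.int64(623), np.int64(-2), np.int64(50)), (330, np.int64(621), np.int64(6), np.int64(50)), (344, np.int64(549), np.int64(-5), np.int64(140)), (358, np.int64(518), np.int64(-11), np.int64(179)), (372, np.int64(519), np.int64(-7), np.int64(178))]
```

View pics/w3c.png

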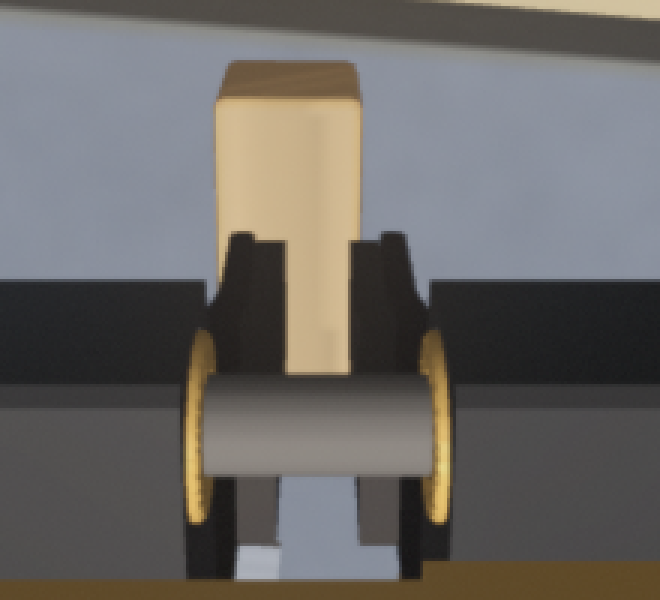

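In depth, the fingertips seem to end at about z=85 mm, although the TCP reads 64 mm. I'll check this tip offset against earlier wrist images.

```bash
python3 - <<'E'
from h import *
for f,p in (('w1.npz',(523.3,108.6,350.7)),('w2.npz',(501.8,-387.1,323.1)),('w3.npz',(543.3,-16.5,63.9))):
    Z=np.load(f); w=cloud(Z['d'],Z['K'],Z['T'])*1000; T=Z['T']
    q=(w-np.array(p)); zc=q[...,2]; dark=Z['im'].max(-1)<70
    m=dark&(np.hypot(q[...,0],q[...,1])<70)&(zc<60)
    print(f,'n',m.sum(),'z rel TCP pct0,1,5',np.nanpercentile(zc[m],[0,1,5,20]).round(1), 'dist',np.nanmedian(Z['d'][m]).round(3), 'cam rel tcp',(T[:3,:3].T@(np.array(p)/1000-T[:3,3])).round(4))
E
python3 - <<'E'
from h import *
im,d,K,T=grab('side'); w=cloud(d,K,T)*1000
q=w-np.array([543.3,-16.5,0]); m=(np.hypot(q[...,0],q[...,1])<45)&(im.max(-1)<80)
print('side dark z',np.nanpercentile(w[m][:,2],[0,1,5,20,50]).round(0))
print(ctrl.get_state())
E
```

```text
w1.npz n 3023 z rel TCP pct0,1,5 [-210.  -191.5 -163.5   28.8] dist 0.155 cam rel tcp [-1.000e-04  2.380e-02  1.973e-01]
w2.npz n 2883 z rel TCP pct0,1,5 [19.5 21.7 24.2 30.9] dist 0.154 cam rel tcp [-0.0002  0.0238  0.1972]
w3.npz n 1838 z rel TCP pct0,1,5 [20.4 21.4 24.4 32.4] dist 0.152 cam rel tcp [-0.0007  0.0231  0.1969]
side dark z [ 13.  26. 172. 199. 304.]
{'time': 17.325, 'joint_positions': array([ 0.69525392,  0.30981137, -0.8151149 ,  1.85597741,  0.25375959,
        1.08307985,  1.51633745]), 'qd': array([ 7.02804301e-04, -2.72759519e-03, -4.21185689e-04, -8.67477312e-04,
        1.93709122e-03,  1.87390565e-03,  6.47431486e-05]), 'joint_torque': array([ 1.49238981e-04, -3.52023625e+01, -6.56464040e+00, -2.72487509e+01,
        4.00157890e-02,  7.98557466e-02, -2.44081832e-05]), 'position': array([ 0.54328456, -0.01655125,  0.06386396]), 'tool_rot': array([-2.54133900e-01,  3.13127251e+00,  1.90464176e-04]), 'ft_force': array([0.81479809, 0.69599804, 0.30686926]), 'torque': array([ 0.11497676, -0.12089086, -0.02573228]), 'grip_force': 0.0, 'grip_width': 0.1136432964528507}
```

In every wrist image the fingertips sit about 20 mm *behind* the reported TCP, against a stated 14 mm ahead. That means the batten was held by only its top 5 mm, and the fingers closed above the strip. From now on I'll use tips = TCP + 20 mm and watch the forces. I'm retrying lower.

```bash
python3 -m inch '[[-3,-5,0,0,0,0],[-3,-5,0,0,0,0],[-3,-5,0,0,0,0],[-3,-5,0,0,0,0],[-3,-5,0,0,0,0],[-3,-5,0,0,0,0],[-3,-5,-8,0,0,0],[-3,-5,-16,0,0,0],[-3,-5,-24,0,0,0],[-3,-5,-24,0,0,0]]' 48; python3 -m inch '[[0,0,0,0,0,0],[0,0,0,0,0,0],[0,0,0,0,0,0],[0,0,0,0,0,0],[0,0,0,0,0,0],[0,0,0,0,0,0],[0,0,0,0,0,0],[0,0,0,0,0,0]]' 10 25
```

```text
time: 18.58
position: [0.5395, -0.0214, 0.0388]
tool_rot: [0.254, -3.13, -0.001]
ft_force: [0.6, -0.4, -0.5]
grip_width: 0.555
grip_force: 0.0
time: 19.58
position: [0.5405, -0.0216, 0.0401]
tool_rot: [-0.254, 3.131, -0.0]
ft_force: [-0.1, -0.5, 3.1]
grip_width: 0.271
grip_force: 25.0
```

```bash
python3 -m inch '[[0,0,30,0,0,0],[0,0,80,0,0,0],[0,0,140,0,0,0],[0,0,200,0,0,0],[-30,-50,200,0,0,-5],[-60,-100,200,0,0,-10],[-90,-150,200,0,0,-10],[-110,-200,200,0,0,-10],[-125,-250,200,0,0,-10],[-125,-310,200,0,0,-10],[-125,-366,200,0,0,-10],[-125,-366,200,0,0,-10],[-125,-366,140,0,0,-10],[-125,-366,80,0,0,-10],[-125,-366,20,0,0,-10],[-125,-366,-20,0,0,-10],[-125,-366,-36,0,0,-10],[-125,-366,-36,0,0,-10]]'; python3 -m inch '[[0,0,-3,0,0,0],[0,0,-3,0,0,0],[0,0,-3,0,0,0],[0,0,-3,0,0,0],[0,0,-3,0,0,0],[0,0,50,0,0,0],[0,0,110,0,0,0],[0,0,170,0,0,0],[0,0,230,0,0,0],[0,0,260,0,0,0]]' 50;  python3 -c "
from h import *
print(ctrl.get_state()['joint_positions'].round(2))
im,d,K,T=grab('top'); np.savez('top0.npz',im=im,d=d,K=K,T=T)
from mw import *
rects('top0.npz',(420,245,505,355),.022,.14,True,60)"; python3 m.py | egrep 'low|rod'
```

```text
time: 21.82
position: [0.4153, -0.3867, 0.0036]
tool_rot: [-0.019, -3.141, -0.002]
ft_force: [-0.8, -0.3, -0.2]
grip_width: 0.272
grip_force: 25.0
time: 23.08
position: [0.4164, -0.3881, 0.2681]
tool_rot: [0.019, 3.138, -0.006]
ft_force: [0.0, -0.0, -0.6]
grip_width: 0.575
grip_force: 0.0
[ 1.17  0.15 -0.53  1.54  0.08  1.46  2.2 ]
px [458. 300.] n 624 ctr [ 444.7 -384.6] lathe [-232.  -393.6] size [240.5 163.2] ang 1.1 z 0.0425
px [471. 281.] n 116 ctr [ 498.3 -388.1] lathe [-178.8 -401. ] size [23.6 23.8] ang 4.9 z 0.1229
px [462. 311.] n 166 ctr [ 414.1 -385.7] lathe [-262.6 -392.4] size [23.2 53.5] ang 85.6 z 0.0316
low px [369. 196.] n 168 ctr [ 725.6 -125.9] size [26.9 41.9] ang 12.9 z 0.0865 0.0919
low px [253. 242.] n 40 ctr [600.  186.5] size [21.4 50.2] ang 60.6 z 0.0839 0.0985
low px [290. 270.] n 82 ctr [526.7  86.5] size [29.9 19.3] ang 5.8 z 0.0741 0.0805
rod px [326. 216.] n 41 ctr [651.1  -9.6] size [11.6  9.8] ang 0.5 z 0.2493 0.2569
```

```bash
python3 -m inch '[[40,34,0,0,0,-10],[84,70,0,0,0,-20],[128,107,0,0,0,-30],[172,144,0,0,0,-40],[216,181,0,0,0,-50],[260,218,0,0,0,-60],[300,252,0,0,0,-70],[312,262,0,0,0,-75],[312,262,0,0,0,-75],[312,262,0,0,0,-75]]' 60; python3 -c "
from h import *
print(ctrl.get_state()['joint_positions'].round(2))
im,d,K,T=grab('wrist'); np.savez('w4.npz',im=im,d=d,K=K,T=T)
from mw import *
rects('w4.npz',(0,0,640,480),.082,.094,True,200)"
```

```text
time: 24.38
position: [0.7266, -0.127, 0.2637]
tool_rot: [1.928, 2.48, -0.002]
ft_force: [-0.6, 0.0, 0.5]
grip_width: 0.689
grip_force: 0.0
[ 0.44  0.55 -0.51  1.07  0.26  1.58  0.25]
px [318. 210.] n 1053 ctr [ 729.2 -125.4] lathe [  70.9 -156.2] size [24.9 42.3] ang 14.0 z 0.0882
```

```bash
python3 -m inch '[[2,1,-60,0,0,0],[2,1,-120,0,0,0],[2,1,-170,0,0,0],[2,1,-205,0,0,0],[2,1,-222,0,0,0],[2,1,-222,0,0,0],[2,1,-222,0,0,0]]' 60; python3 -m inch '[[0,0,0,0,0,0],[0,0,0,0,0,0],[0,0,0,0,0,0],[0,0,0,0,0,0],[0,0,0,0,0,0],[0,0,0,0,0,0],[0,0,0,0,0,0],[0,0,0,0,0,0],[0,0,0,0,0,0]]' 10 25
```

```text
time: 25.3
position: [0.7307, -0.125, 0.0443]
tool_rot: [1.927, 2.478, 0.003]
ft_force: [0.2, 0.8, 0.8]
grip_width: 0.69
grip_force: 0.0
time: 26.42
position: [0.7293, -0.1245, 0.0419]
tool_rot: [1.928, 2.48, 0.0]
ft_force: [-0.0, 0.4, 1.0]
grip_width: 0.295
grip_force: 25.0
```

```bash
python3 -m inch '[[0,0,40,0,0,0],[0,0,100,0,0,0],[0,0,160,0,0,0],[-40,-28,200,0,0,8],[-86,-61,200,0,0,17],[-134,-95,200,0,0,27],[-182,-129,200,0,0,37],[-230,-163,200,0,0,47],[-278,-197,200,0,0,57],[-326,-231,200,0,0,67],[-370,-262,200,0,0,76],[-370,-262,200,0,0,76],[-370,-262,140,0,0,76],[-370,-262,80,0,0,76],[-370,-262,20,0,0,76],[-370,-262,-22,0,0,76],[-370,-262,-39,0,0,76],[-370,-262,-40,0,0,76],[-370,-262,-40,0,0,76]]'; python3 -m inch '[[0,0,-1,0,0,0],[0,0,-1,0,0,0],[0,0,-1,0,0,0],[0,0,-1,0,0,0],[0,0,-1,0,0,0],[0,0,50,0,0,0],[0,0,110,0,0,0],[0,0,170,0,0,0],[0,0,230,0,0,0],[0,0,280,0,0,0],[0,0,280,0,0,0]]' 45;  python3 -c "
from h import *
print(ctrl.get_state()['joint_positions'].round(2))
im,d,K,T=grab('top'); np.savez('top0.npz',im=im,d=d,K=K,T=T)
from mw import *
rects('top0.npz',(420,245,505,365),.022,.14,True,60)"; python3 m.py | egrep 'low|rod|bed'
```

```text
time: 28.8
position: [0.3605, -0.3878, 0.0037]
tool_rot: [-0.008, 3.139, -0.004]
ft_force: [0.1, -0.1, 0.1]
grip_width: 0.296
grip_force: 25.0
time: 30.18
position: [0.3612, -0.388, 0.2866]
tool_rot: [-0.008, 3.136, -0.011]
ft_force: [0.2, 0.2, 0.5]
grip_width: 0.516
grip_force: 0.0
[ 1.28  0.05 -0.53  1.6   0.03  1.48  2.33]
px [459. 297.] n 633 ctr [ 444.8 -385.1] lathe [-231.9 -394.1] size [240.4 163.2] ang 1.0 z 0.0428
px [471. 281.] n 117 ctr [ 498.6 -388.7] lathe [-178.6 -401.6] size [23.4 25.3] ang 3.0 z 0.1226
px [463. 312.] n 188 ctr [ 413.9 -387.4] lathe [-263.  -394.1] size [24.9 52.5] ang 88.8 z 0.0314
px [464. 332.] n 172 ctr [ 359.7 -387.3] lathe [-316.9 -390. ] size [41.  27.1] ang 0.0 z 0.0417
bed px [323. 232.] n 11402 ctr [634.9  19.3] size [265.8 410.4] ang 4.3 z 0.0489 0.0649
low px [290. 270.] n 80 ctr [526.6  86.4] size [29.9 19.4] ang 6.3 z 0.0746 0.0801
rod px [326. 216.] n 40 ctr [651.3  -9.6] size [ 9.8 11.4] ang 89.7 z 0.2502 0.2608
```

All three offcuts are in the tray: batten (499,-389), strip (414,-387), stub (360,-387). The bed is clear. Next is the gear knob: closed fingers behind its +y side, push along lathe -y.

```bash
python3 -m inch '[[12,50,10,0,0,0],[28,106,20,0,0,-10],[45,162,20,0,0,-20],[62,218,20,0,0,-30],[78,274,20,0,0,-40],[95,330,20,0,0,-50],[111,386,20,0,0,-60],[127,442,20,0,0,-70],[143,498,20,0,0,-80],[158,550,0,0,0,-86],[160,564,0,0,0,-86],[160,564,-50,0,0,-86],[160,564,-100,0,0,-86],[160,564,-140,0,0,-86],[160,564,-157,0,0,-86],[160,564,-157,0,0,-86],[160,564,-157,0,0,-86]]' 0 20; python3 - <<'E'
from h import *
print(ctrl.get_state()['joint_positions'].round(2))
im,d,K,T=grab('wrist'); np.savez('w5.npz',im=im,d=d,K=K,T=T)
im2,*_=grab('side')
s=im2[180:350,200:400]
save(np.hstack([cv2.resize(im,(400,300)),cv2.resize(s,(353,300),interpolation=3)]),'x5.png')
E
```

```text
time: 32.35
position: [0.5202, 0.178, 0.1263]
tool_rot: [2.136, 2.302, 0.003]
ft_force: [0.3, 0.1, -0.0]
grip_width: 0.006
grip_force: 0.0
[ 0.62  0.38 -1.18  1.77  0.37  1.24 -0.59]
```

View pics/x5.png

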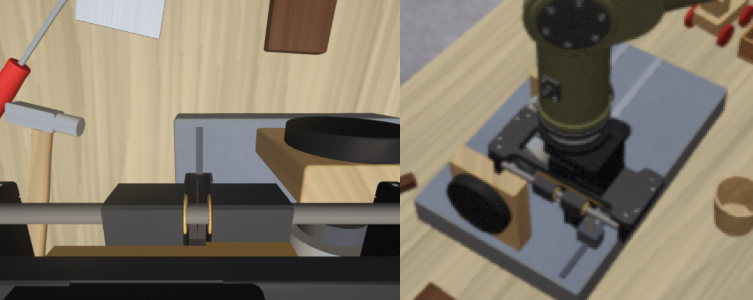

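```bash
python3 -m inch '[[0,-5,0,0,0,0],[1,-10,0,0,0,0],[1,-15,0,0,0,0],[1,-20,0,0,0,0],[2,-24,0,0,0,0],[2,-28,0,0,0,0],[2,-32,0,0,0,0],[2,-32,0,0,0,0]]' 0; python3 -m inch '[[0,-3,0,0,0,0],[0,-6,0,0,0,0],[1,-9,0,0,0,0],[1,-9,0,0,0,0]]';python3 -m inch '[[0,-2,0,0,0,0],[0,-4,0,0,0,0],[0,-4,0,0,0,0]]'
```

```text
time: 33.45
position: [0.5219, 0.1483, 0.1254]
tool_rot: [-2.134, -2.303, -0.009]
ft_force: [2.9, 6.8, -2.3]
grip_width: 0.004
grip_force: 3.1
time: 33.95
position: [0.5225, 0.1406, 0.1254]
tool_rot: [-2.132, -2.303, -0.01]
ft_force: [1.6, 8.5, -2.9]
grip_width: 0.005
grip_force: 4.1
time: 34.33
position: [0.5227, 0.1373, 0.1254]
tool_rot: [-2.131, -2.304, -0.012]
ft_force: [3.1, 9.4, -3.5]
grip_width: 0.0
grip_force: 4.9
```

```bash
python3 -m inch '[[0,-2,0,0,0,0],[0,-4,0,0,0,0],[0,-4,0,0,0,0],[0,-4,0,0,0,0]]';python3 -m inch '[[0,-2,0,0,0,0],[0,-3,0,0,0,0],[0,-3,0,0,0,0],[0,-3,0,0,0,0]]'
```

```text
time: 34.83
position: [0.523, 0.1338, 0.1254]
tool_rot: [-2.131, -2.304, -0.014]
ft_force: [3.5, 10.2, -5.2]
grip_width: 0.005
grip_force: 5.3
time: 35.33
position: [0.5231, 0.1326, 0.1255]
tool_rot: [-2.129, -2.305, -0.018]
ft_force: [5.0, 13.1, -6.8]
grip_width: 0.005
grip_force: 7.2
```

```bash
python3 -m inch '[[0,-2,0,0,0,0],[0,-4,0,0,0,0],[0,-4,0,0,0,0],[0,-4,0,0,0,0]]'
```

```text
time: 35.83
position: [0.5231, 0.1325, 0.1257]
tool_rot: [-2.124, -2.305, -0.026]
ft_force: [6.4, 20.3, -10.9]
grip_width: 0.008
grip_force: 10.7
```

Between the last two pushes the force went from 13 to 20 N with 0.1 mm of motion, so the knob is at its stop. I'm backing off and checking.

```bash
python3 -m inch '[[-1,15,0,0,0,0],[-2,35,0,0,0,0],[-2,35,60,0,0,0],[-2,35,120,0,0,0],[-2,35,180,0,0,0],[0,0,225,0,0,0],[0,-15,225,0,0,0],[0,-15,225,0,0,0],[0,-15,225,0,0,0]]' 30; python3 - <<'E'
from mw import *
im,d,K,T=grab('wrist'); np.savez('w6.npz',im=im,d=d,K=K,T=T)
cv2.imwrite('pics/w6c.png',cv2.resize(im[80:280,290:510,::-1],None,fx=3,fy=3,interpolation=3))
rects('w6.npz',(280,100,360,260),.158,.172)
E
```

```text
time: 36.95
position: [0.5217, 0.1069, 0.3493]
tool_rot: [-2.136, -2.303, 0.001]
ft_force: [0.0, 1.9, 0.6]
grip_width: 0.344
grip_force: 0.0
px [322. 208.] n 561 ctr [527.9 109.5] lathe [-112.4   93. ] size [27.2 26.6] ang 33.3 z 0.165
```

View pics/w6c.png

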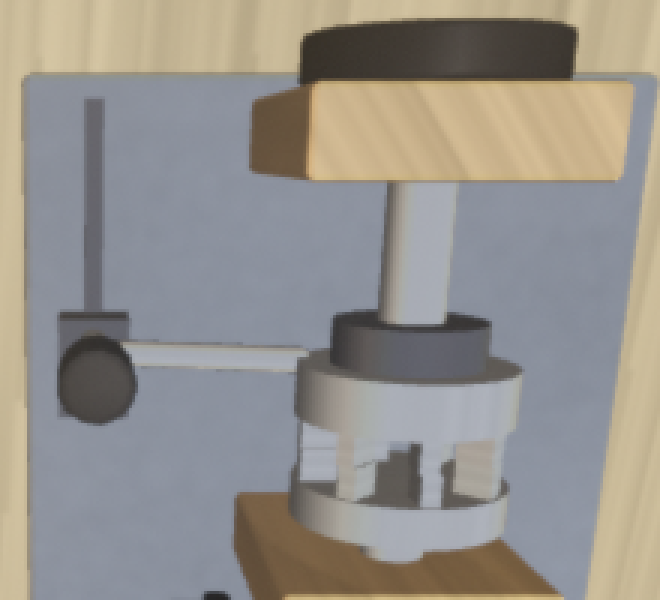

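The knob moved 31.9 mm, so it's home. I'll measure how far the dog moved (32 mm means meshed, about 22 mm means tip to tip).

```bash
cat > dog.py <<'E'
from h import *
def dog(f):
    Z=np.load(f); w=cloud(Z['d'],Z['K'],Z['T'])*1000; t=np.radians(4.25)
    x=w[...,0]-648; y=w[...,1]-25.4; lx=np.cos(t)*x+np.sin(t)*y; ly=-np.sin(t)*x+np.cos(t)*y
    m=(np.abs(lx)<20)&(ly>25)&(ly<155)&(w[...,2]>150)&(w[...,2]<175)
    h,_=np.histogram(ly[m&(w[...,2]>163)],np.arange(25,156,3)); print(f,dict(zip(range(25,153,3),h)))
E
python3 -c "
from dog import *
dog('w1.npz');dog('w6.npz')"
```

```text
w1.npz {25: np.int64(0), 28: np.int64(0), 31: np.int64(0), 34: np.int64(48), 37: np.int64(107), 40: np.int64(101), 43: np.int64(105), 46: np.int64(96), 49: np.int64(123), 52: np.int64(21), 55: np.int64(25), 58: np.int64(23), 61: np.int64(22), 64: np.int64(0), 67: np.int64(0), 70: np.int64(0), 73: np.int64(0), 76: np.int64(0), 79: np.int64(0), 82: np.int64(1), 85: np.int64(25), 88: np.int64(25), 91: np.int64(24), 94: np.int64(36), 97: np.int64(113), 100: np.int64(118), 103: np.int64(119), 106: np.int64(122), 109: np.int64(113), 112: np.int64(118), 115: np.int64(104), 118: np.int64(0), 121: np.int64(0), 124: np.int64(0), 127: np.int64(0), 130: np.int64(0), 133: np.int64(0), 136: np.int64(0), 139: np.int64(0), 142: np.int64(0), 145: np.int64(0), 148: np.int64(0), 151: np.int64(0)}
w6.npz {25: np.int64(0), 28: np.int64(0), 31: np.int64(0), 34: np.int64(50), 37: np.int64(104), 40: np.int64(97), 43: np.int64(106), 46: np.int64(103), 49: np.int64(112), 52: np.int64(24), 55: np.int64(20), 58: np.int64(26), 61: np.int64(25), 64: np.int64(23), 67: np.int64(18), 70: np.int64(28), 73: np.int64(65), 76: np.int64(111), 79: np.int64(112), 82: np.int64(109), 85: np.int64(114), 88: np.int64(115), 91: np.int64(112), 94: np.int64(65), 97: np.int64(0), 100: np.int64(0), 103: np.int64(0), 106: np.int64(0), 109: np.int64(0), 112: np.int64(0), 115: np.int64(0), 118: np.int64(0), 121: np.int64(0), 124: np.int64(0), 127: np.int64(0), 130: np.int64(0), 133: np.int64(0), 136: np.int64(0), 139: np.int64(0), 142: np.int64(0), 145: np.int64(0), 148: np.int64(0), 151: np.int64(0)}
```

The dog moved only 22 mm, so the teeth are tip to tip. I'm straddling the rod with a 30 mm opening and rocking it slowly.

```bash
python3 -m inch '[[40,-36,0,0,0,0],[80,-72,0,0,0,0],[120,-108,0,0,0,0],[129,-116,0,0,0,0],[129,-116,0,0,0,0],[129,-116,-40,0,0,0],[129,-116,-80,0,0,0],[129,-116,-115,0,0,0],[129,-116,-144,0,0,0],[129,-116,-144,0,0,0],[129,-116,-144,0,0,0]]' 32; python3 -m inch '[[5,0,0,0,0,0],[10,1,0,0,0,0],[15,1,0,0,0,0],[20,1,0,0,0,0],[25,2,0,0,0,0],[30,2,0,0,0,0],[35,3,0,0,0,0],[40,3,0,0,0,0],[45,3,0,0,0,0],[50,4,0,0,0,0],[50,4,0,0,0,0]]'
```

```text
time: 38.38
position: [0.6514, -0.0081, 0.2078]
tool_rot: [2.134, 2.303, 0.002]
ft_force: [-0.8, -0.2, -0.3]
grip_width: 0.368
grip_force: 0.0
time: 39.75
position: [0.7021, -0.0056, 0.206]
tool_rot: [2.137, 2.302, 0.002]
ft_force: [-0.2, 0.3, -0.9]
grip_width: 0.368
grip_force: 0.1
```

```bash
python3 - <<'E'
from h import *
im,d,K,T=grab('wrist'); np.savez('w7.npz',im=im,d=d,K=K,T=T)
im2,*_=grab('side')
s=im2[130:310,240:420]
save(np.hstack([cv2.resize(im,(400,300)),cv2.resize(s,(300,300),interpolation=3)]),'x7.png')
from dog import *
dog('w7.npz')
E
```

```text
w7.npz {25: np.int64(0), 28: np.int64(0), 31: np.int64(0), 34: np.int64(199), 37: np.int64(338), 40: np.int64(399), 43: np.int64(337), 46: np.int64(409), 49: np.int64(221), 52: np.int64(234), 55: np.int64(221), 58: np.int64(253), 61: np.int64(147), 64: np.int64(410), 67: np.int64(407), 70: np.int64(406), 73: np.int64(417), 76: np.int64(420), 79: np.int64(429), 82: np.int64(353), 85: np.int64(0), 88: np.int64(0), 91: np.int64(0), 94: np.int64(0), 97: np.int64(0), 100: np.int64(0), 103: np.int64(0), 106: np.int64(0), 109: np.int64(0), 112: np.int64(0), 115: np.int64(0), 118: np.int64(0), 121: np.int64(0), 124: np.int64(0), 127: np.int64(0), 130: np.int64(0), 133: np.int64(0), 136: np.int64(0), 139: np.int64(0), 142: np.int64(0), 145: np.int64(0), 148: np.int64(0), 151: np.int64(0)}
```

View pics/x7.png

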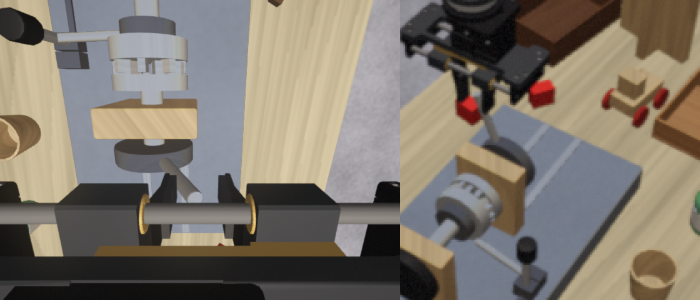

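The teeth are in mesh: the dog's edge is now at y=85, which is 32.5 mm of travel, and the picture shows the rod leaning to +x. I'm bringing the rod back upright.

```bash
python3 -m inch '[[-8,-1,0,0,0,0],[-16,-1,0,0,0,0],[-22,-2,0,0,0,0],[-28,-2,0,0,0,0],[-34,-3,0,0,0,0],[-40,-3,0,0,0,0],[-46,-3,0,0,0,0],[-52,-4,0,0,0,0],[-57,-4,0,0,0,0],[-62,-5,0,0,0,0],[-62,-5,0,0,0,0],[-62,-5,0,0,0,0]]'; python3 -m inch '[[10,1,0,0,0,0],[10,1,40,0,0,0],[10,1,90,0,0,0],[0,60,140,0,0,0],[-40,110,145,0,0,0],[-80,116,145,0,0,0],[-119,116,145,0,0,0],[-119,116,145,0,0,0],[-119,116,145,0,0,0]]'; python3 - <<'E'
from mw import *
from dog import *
im,d,K,T=grab('wrist'); np.savez('w8.npz',im=im,d=d,K=K,T=T)
dog('w8.npz')
im,d,K,T=grab('top'); np.savez('top0.npz',im=im,d=d,K=K,T=T)
rects('w8.npz',(280,100,360,260),.158,.172)
E
python3 m.py | egrep "rod|guard|gbar"
```

```text
time: 41.35
position: [0.6387, -0.0105, 0.2055]
tool_rot: [-2.136, -2.302, 0.002]
ft_force: [2.1, 1.1, 1.6]
grip_width: 0.368
grip_force: 1.1
time: 42.48
position: [0.5209, 0.1041, 0.3508]
tool_rot: [2.139, 2.301, -0.001]
ft_force: [0.7, -0.6, -0.4]
grip_width: 0.368
grip_force: 0.0
w8.npz {25: np.int64(0), 28: np.int64(0), 31: np.int64(0), 34: np.int64(46), 37: np.int64(104), 40: np.int64(100), 43: np.int64(102), 46: np.int64(105), 49: np.int64(106), 52: np.int64(55), 55: np.int64(57), 58: np.int64(53), 61: np.int64(56), 64: np.int64(97), 67: np.int64(105), 70: np.int64(101), 73: np.int64(115), 76: np.int64(113), 79: np.int64(114), 82: np.int64(141), 85: np.int64(0), 88: np.int64(0), 91: np.int64(0), 94: np.int64(0), 97: np.int64(0), 100: np.int64(0), 103: np.int64(0), 106: np.int64(0), 109: np.int64(0), 112: np.int64(0), 115: np.int64(0), 118: np.int64(0), 121: np.int64(0), 124: np.int64(0), 127: np.int64(0), 130: np.int64(0), 133: np.int64(0), 136: np.int64(0), 139: np.int64(0), 142: np.int64(0), 145: np.int64(0), 148: np.int64(0), 151: np.int64(0)}
px [323. 205.] n 563 ctr [528.  109.5] lathe [-112.3   93. ] size [26.5 27.3] ang 69.1 z 0.1649
rod px [255. 259.] n 4360 ctr [543.9  96.8] size [151.2  74.4] ang 13.1 z 0.7727 0.7842
guard px [180. 307.] n 1478 ctr [424.4 396.5] size [184.  109.1] ang 80.8 z 0.0057 0.0119
gbar px [214. 293.] n 692 ctr [473.4 131.4] size [62.2 30.4] ang 0.7 z 0.7776 0.784
gbar px [177. 307.] n 161 ctr [425.  396.6] size [69.1 15.9] ang 82.4 z 0.0444 0.0518
```

Mesh and knob hold. Now above the guard.

```bash
python3 -m inch '[[-18,55,0,0,0,-3],[-36,110,0,0,0,-6],[-54,165,0,0,0,-9],[-72,220,0,0,0,-12],[-90,275,-40,0,0,-13],[-95,293,-80,0,0,-13],[-95,293,-100,0,0,-13],[-95,293,-100,0,0,-13],[-95,293,-100,0,0,-13]]' 50 40; python3 - <<'E'
from mw import *
im,d,K,T=grab('wrist'); np.savez('w9.npz',im=im,d=d,K=K,T=T)
im,d,K,T=grab('top'); np.savez('top0.npz',im=im,d=d,K=K,T=T)
rects('w9.npz',(0,0,640,480),.038,.053,False,200)
rects('w9.npz',(0,0,640,480),.0035,.010,False,1500)
E
python3 m.py | egrep "rod|upr"
```

```text
time: 43.7
position: [0.427, 0.398, 0.2521]
tool_rot: [-2.386, -2.043, -0.003]
ft_force: [-0.2, 0.3, 1.2]
grip_width: 0.572
grip_force: 0.0
px [230.  53.] n 3708 ctr [368.9 558.8] lathe [-237.6  552.8] size [ 30.5 103.7] ang 11.4 z 0.0485
px [497.  29.] n 381 ctr [623.1 539.8] lathe [ 14.4 515.1] size [ 2.2 41.7] ang 5.4 z 0.0458
px [505. 100.] n 218 ctr [629.4 474.6] lathe [ 15.9 449.6] size [ 2.1 27.7] ang 7.1 z 0.0462
px [316. 204.] n 940 ctr [427.2 398.9] lathe [-191.4  389. ] size [69.1 16. ] ang 81.5 z 0.0461
px [584. 312.] n 688 ctr [719.6 220.5] lathe [ 87.  189.4] size [52.1 26. ] ang 2.6 z 0.0491
px [316. 192.] n 11753 ctr [427.4 398.4] lathe [-191.2  388.5] size [180.  100.2] ang 82.1 z 0.0064
upr px [310. 221.] n 473 ctr [646.2  30.3] size [99.8 29.8] ang 4.3 z 0.1734 0.1804
upr px [240. 226.] n 589 ctr [632.9 208.7] size [99.7 48.7] ang 4.2 z 0.1732 0.1801
upr px [326. 220.] n 94 ctr [651.3  -9.7] size [45.7 20. ] ang 0.2 z 0.1719 0.1786
```

```bash
python3 - <<'E'
from h import *
Z=np.load('top0.npz'); w=cloud(Z['d'],Z['K'],Z['T'])*1000
m=(w[...,2]>190)&(w[...,2]<270)&(abs(w[...,0]-650)<90)&(abs(w[...,1]+10)<25)
P=w[m]; print(m.sum(), P.mean(0), P.min(0),P.max(0)); q=P[P[:,2]>245]; print(len(q),q.mean(0))
E
python3 -m inch '[[0,0,-60,0,0,0],[0,0,-120,0,0,0],[0,0,-180,0,0,0],[0,0,-230,0,0,0],[0,0,-252,0,0,0],[0,0,-252,0,0,0],[0,0,-252,0,0,0]]' 50 40; python3 -m inch '[[0,0,0,0,0,0],[0,0,0,0,0,0],[0,0,0,0,0,0],[0,0,0,0,0,0],[0,0,0,0,0,0],[0,0,0,0,0,0],[0,0,0,0,0,0],[0,0,0,0,0,0],[0,0,0,0,0,0]]' 5 40
```

```text
31 [643.98029141  -9.45746348 243.52010066] [639.89358771 -14.39394339 205.63562005] [650.07853138  -4.73618464 257.67036017]
21 [645.00302857  -9.42110308 253.91502977]
time: 44.68
position: [0.4267, 0.4, 0.0013]
tool_rot: [-2.384, -2.046, -0.006]
ft_force: [-0.2, 0.6, 0.8]
grip_width: 0.573
grip_force: 0.0
time: 45.8
position: [0.4258, 0.3984, -0.0009]
tool_rot: [2.384, 2.046, 0.001]
ft_force: [2.9, -0.7, 3.5]
grip_width: 0.181
grip_force: 40.0
```

The rod tip is at -0.04 rad, which is fine. The bar is gripped at 15.7 mm. Now lifting, turning +12.4° and carrying the guard to the seat at (641,115).

```bash
python3 -m inch '[[0,0,20,0,0,0],[0,0,60,0,0,0],[0,0,110,0,0,0],[0,0,160,0,0,0],[0,0,210,0,0,0],[0,0,240,0,0,0],[27,-35,240,0,0,2],[54,-70,240,0,0,4],[81,-106,240,0,0,6],[108,-142,240,0,0,8],[135,-177,240,0,0,10],[162,-212,240,0,0,12],[189,-248,240,0,0,12.4],[205,-270,240,0,0,12.4],[215,-283,240,0,0,12.4],[215,-283,240,0,0,12.4],[215,-283,240,0,0,12.4],[215,-283,240,0,0,12.4]]'; python3 - <<'E'
from mw import *
im,d,K,T=grab('wrist'); np.savez('w10.npz',im=im,d=d,K=K,T=T)
cv2.imwrite('pics/w10.png',im[...,::-1])
rects('w10.npz',(0,0,640,480),.225,.262,False,400)
print(ctrl.get_state()['joint_positions'].round(2))
E
```

```text
time: 48.05
position: [0.6394, 0.1174, 0.2393]
tool_rot: [2.145, 2.295, 0.0]
ft_force: [0.3, 0.1, -1.8]
grip_width: 0.182
grip_force: 40.0
px [315. 191.] n 36061 ctr [636.6 157.8] lathe [ -0.4 133.1] size [100.5  99.6] ang 4.2 z 0.2465
[ 0.56  0.55 -1.15  1.37  0.5   1.54 -0.48]
```

View pics/w10.png

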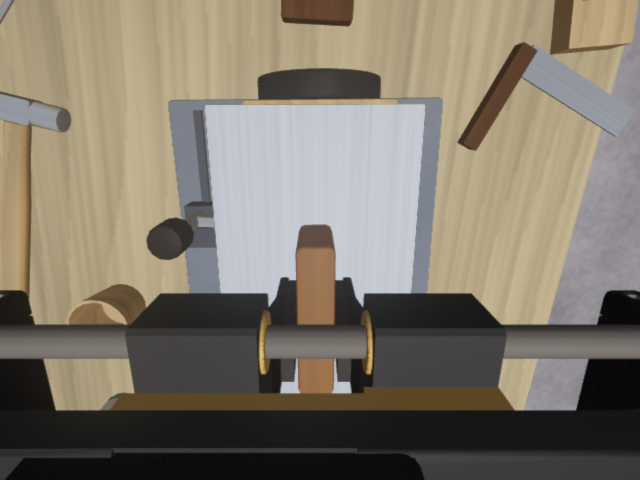

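The guard is level and square (4.2°), with its far edge at about lathe y=183 mm. I'll shift it about 2 mm and lower it.

```bash
python3 -m inch '[[2,-2,-15,0,0,0],[2,-3,-30,0,0,0],[2,-3,-45,0,0,0],[2,-3,-55,0,0,0],[2,-3,-61,0,0,0],[2,-3,-64,0,0,0],[2,-3,-64,0,0,0],[2,-3,-64,0,0,0]]'; python3 -m inch '[[0,0,-1,0,0,0],[0,0,-2,0,0,0],[0,0,-2,0,0,0],[0,0,-2,0,0,0]]'
```

```text
time: 49.1
position: [0.6425, 0.1126, 0.1754]
tool_rot: [2.149, 2.291, 0.001]
ft_force: [-0.1, 0.6, -3.2]
grip_width: 0.179
grip_force: 40.0
time: 49.6
position: [0.6425, 0.1126, 0.1741]
tool_rot: [2.148, 2.291, 0.001]
ft_force: [-2.1, -0.9, 6.0]
grip_width: 0.182
grip_force: 40.0
```

```bash
python3 -m inch '[[0,0,0,0,0,0],[0,0,0,0,0,0],[0,0,0,0,0,0],[0,0,0,0,0,0],[0,0,0,0,0,0],[0,0,40,0,0,0],[0,0,100,0,0,0],[0,0,150,0,0,0],[-60,0,170,0,0,0],[-120,0,170,0,0,0],[-180,40,170,0,0,0],[-200,100,170,0,0,0],[-200,160,170,0,0,0],[-200,220,170,0,0,0],[-200,260,170,0,0,0],[-200,260,170,0,0,0]]' 45; python3 - <<'E'
from mw import *
im,d,K,T=grab('top'); np.savez('top0.npz',im=im,d=d,K=K,T=T)
rects('top0.npz',(225,170,400,295),.175,.19,False,200)
rects('top0.npz',(225,170,400,295),.213,.23,False,40)
rects('top0.npz',(225,240,300,295),.155,.172,False,20)
rects('top0.npz',(420,245,505,365),.022,.14,True,60)
w=cloud(d,K,T)*1000
m=(w[...,2]>245)&(w[...,2]<270)&(abs(w[...,0]-650)<90)&(abs(w[...,1]+10)<25); print('rod',w[m].mean(0))
cv2.imwrite('pics/t11.png',cv2.resize(im[160:360,140:510,::-1],None,fx=2.1,fy=2.1,interpolation=3))
E
```

```text
time: 51.6
position: [0.4387, 0.3779, 0.3422]
tool_rot: [-2.136, -2.299, 0.0]
ft_force: [-0.3, -0.7, 0.1]
grip_width: 0.522
grip_force: 0.0
px [277. 223.] n 2653 ctr [639.8 113.3] lathe [-0.6 88.5] size [100.3 195. ] ang 3.9 z 0.1799
px [275. 221.] n 198 ctr [639.3 112.1] lathe [-1.1 87.3] size [16.7 69.7] ang 4.2 z 0.2194
px [279. 269.] n 96 ctr [526.1 107.7] lathe [-114.3   91.3] size [25.  25.5] ang 0.3 z 0.1626
px [463. 303.] n 737 ctr [ 444.9 -384.2] lathe [-231.8 -393.2] size [240.5 162.3] ang 1.0 z 0.0424
px [471. 281.] n 115 ctr [ 498.6 -388.5] lathe [-178.5 -401.5] size [23.4 26.1] ang 2.9 z 0.1226
px [467. 317.] n 357 ctr [ 399.8 -397.7] lathe [-277.7 -403.4] size [98.8 30.7] ang 21.7 z 0.0353
rod [645.08661155  -9.42449505 253.27746376]
```

View pics/t11.png

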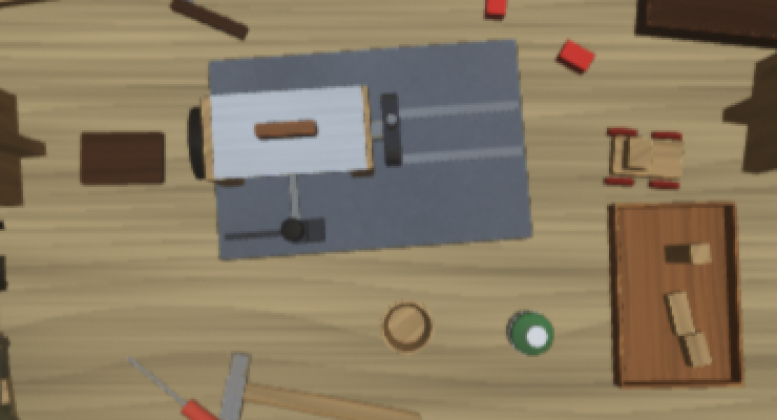

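The final view shows everything in place. The guard is centred across the uprights at (285,130), the knob is at its stop at (293,229), and the rod is upright at (391,119). All three offcuts are in the tray: the stub was nudged there but stayed inside. I'm handing in.

```bash
python3 -c "
from bench import ctrl
print(ctrl.close_job())"
```

```text
the job is handed in; nothing more can be done
None
```

I handed the job in at about 52 s; the judge gave no result. By my last camera check all three offcuts were in the tray, the knob was home, the guard sat within about 3 mm of its seat and the rod was about 0.04 rad off vertical; the teeth were last seen in mesh just before the guard covered them.

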